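Set the clearance screw to a light drag on the gauge blade

ROBOT

A 7-joint arm with a two-finger parallel gripper is mounted at the origin on the work surface; the furniture and walls round the work are solid. World frame = base frame: x ahead of the robot, y to its left, z up, the work surface at z = 0. Lengths are in m, angles in rad, forces in N, time in s.
With the tool pointing down it reaches from about 0.425 to 0.925 m from the base axis. Payload 6.8 kg.
Tool frame: the origin (TCP) lies on the centre line of the jaws, within the pads' length; the fingertips stand bot.tip_reach ahead of it and the grasp point (between the pads) lies 3 mm ahead of it (bot.tip_reach is the distance from the TCP to the fingertips, in m); z points along the fingers, y is the line along which they close (so a half turn about z gives the same grasp; the last joint's range is limited). The gripper opens to 85 mm and grips with 20 to 120 N. Pads are 22 mm wide; open, the fingers measure 114 mm over their backs; the gripper's body (76 mm by 85 mm) begins 54 mm behind the grasp point. The pads swing forward as they close: fully open they stand 13 mm farther back than shut.
Start: joints at [1.007, 0.477, 0.022, 1.555, -0.011, 1.109, -0.083], TCP at [0.297, -0.606, 0.253] pointing down, gripper open.
Joint ranges: [-2.96, 2.96], [-0.34, 2.1], [-1.41, 1.46], [0.24, 2.44], [-1.37, 4.51], [0.17, 1.92], [-2.96, 2.96]. Speed limits (rad/s): [2.39, 2.39, 3.14, 3.14, 3.14, 3.14, 3.14].

INTERFACE

Orientations are given as a unit quaternion [w, x, y, z].
In Python, from station import bot gives the robot as it stands.
- The arm moves only by the tool jog_arm, never from a script. Its argument "deltas" is a list of rows, each a list of 7 numbers: the shift along the world's x, y, z in m, then the turn, a rotation vector about the world's x, y, z in rad, then the opening, from 0 (shut) to 1 (fully open). In form: [[x, y, z, rx, ry, rz, grip], ...]. A call has 1 to 10 rows; each row shifts and turns the commanded pose from where the row before left it; what a row does not reach is not made up. A row lasts 1/10 s, in which the tool goes at most 50 mm and 8.59 degrees, less where a joint would pass 70% of its speed; a pose out of reach is approached as far as the arm can. A call with a gripper value outside its range is refused whole. The fingers move at their own pace and stop on an object; "newtons" is the grip in N (left out, the last holds). Time passes only in rows, so rows that do not move let the fingers close. It gives the time, the measured TCP pose, the force, the opening and the grip force at its end, in the units of the state.
- bot.get_obs(): the state, without advancing time (a new reading comes with each control period).
- bot.read_camera(name): name is "scene" or "side" or "wrist"; returns a dict with "img" (400x640x3 uint8, red, green, blue), "K" (3x3 intrinsics, pixels), "eye" and "attitude" of the camera in the world. Camera axes: x right, y down, z forward; pixel columns grow to the right and rows downward; lengths in m; the calibration is good to about 2 mm. A picture is of the moment at which its call begins. There is no depth.
- bot.hand_in(): hands the job in; it is judged then, once.
The state is a dict: "t": time; "q": joint angles; "joint_vel": joint speeds; "joint_torque": joint torques, N m; "eef_pos": TCP position; "tool_rot": TCP orientation; "contact_force": force on the tool from outside, world axes, zero at the start; "torque": the same for the moment, N m; "gripper_width": opening from 0.0 (shut) to 1.0 (fully open); "grasp_force": force on a finger pad.
Only numpy, scipy, OpenCV 4.12 (cv2) and the standard library are available. Lean on these libraries where they do the work, as an engineer would, in place of code of your own. Each camera call takes 0.05 s, during which the arm holds its last target. There are 200 camera calls.

TASK

Two alike clearance stands are on the bench and one has a gauge blade lying in its gap. Turn that stand's adjusting screw clockwise by its flat bar head, without pulling the gauge out, until the sprung foot just drags on the blade: touching it, but only lightly pressed, which is when the bar lies square across the stand's overhead arm. Leave the other stand's screw as it is, and let go.

Things in the scene. Friction and masses are not known exactly. Their poses are not given: they have to be found in the camera images.
- screw (a joint): Adjusting screw of the stand that holds the gauge, rad; grows clockwise seen from above (0 to 2.3, starts at 0.25 to 0.8), vertical axis. Screw and foot sink 6 mm per rad. Friction 0.15 N m; it stays where left. The foot meets the blade at 1.25; light drag is about 1.3 to 1.75, best 1.5, where the bar lies square across the stand's arm; beyond, the blade is pinched too hard.
- screw_grip (a point): Point on that screw's axis at the height to grip, 8 mm below the top of its steel bar head (bar 46 long, 12 wide, 26 high; this point is 116 to 130 mm above the bench). x axis along the bar, y across its 12 mm width, z up; it turns and sinks with the screw. The bar's underside is 24 mm above the stand's arm at joint value 0, less 6 mm per rad.
- stand: Fixed stand with the gauge in its gap: dark base 104 x 70 mm, grey post away from the robot, grey overhead arm 36 wide pointing towards the robot, top 88 mm above the bench. Origin on the bench under the screw axis; x runs from screw to post. An alike empty stand is at least 130 mm away; either may be on the left, each yawed up to 0.25 rad.
- foot: Brass pin foot of that screw, 10 mm diameter, origin at the centre of its underside; it does not turn. It is sprung inside the screw: 2 N to start moving, then 2 N more per mm.
- gauge: Loose gauge: flat steel blade 80 x 20 x 5 mm lying in the gap on the stand's anvil (top 40 mm above the bench), with a black handle block 30 x 18 x 11 mm at the end towards the robot. Origin at the underside of the blade's centre, x along the blade away from the handle, z up.
- spare_bar_end (a point): End of the bar head of the other, empty stand's alike screw, 23 mm from its axis; that screw must not be turned.

How it is judged:
By the outcome, as a careful person would: the job done as asked, in the order asked, and still so for the second after the job is handed in, with the robot touching nothing.
It also fails if it takes over 32 s, if anything falls off the work surface, if the arm or the gripper's body presses on something with over 40 N, if the wrist force passes 120 N, or if a joint passes its speed limit or range.

## Working session

There is one attempt and no reset: what is moved stays moved. The work goes in short steps, Python scripts to look and compute and a tool call to move; the robot and the scene stay as the last step left them, time stands still between calls to the robot, and variables do not carry over. Pictures are saved under pics/ and viewed, at most 10 in all, crops included, and the job is handed in when it is done.

Besides the shell and the picture viewer there is one more tool, called after "Request:" by a JSON object that holds its "name" and its "arguments". jog_arm: Moves the arm, as the interface text tells. Its arguments: {"type":"object","properties":{"deltas":{"type":"array"},"newtons":{"type":"number"}},"required":["deltas"]}

```bash
mkdir -p pics; ls; cat > h.py <<'E'
import cv2,numpy as np
from scipy.spatial.transform import Rotation as R
from station import bot
def rot(a):
    a=np.array(a,float)
    return a if a.shape==(3,3) else R.from_quat(np.r_[a[1:],a[0]]).as_matrix()
def ray(c,u,v):
    d=rot(c["attitude"])@np.linalg.inv(c["K"])@[u,v,1]
    return np.array(c["eye"]),d
def onz(c,u,v,z):
    e,d=ray(c,u,v); return e+d*(z-e[2])/d[2]
def proj(c,p):
    q=np.array(c["K"])@rot(c["attitude"]).T@(np.array(p)-c["eye"]); return q[:2]/q[2]
def shot(n,f):
    c=bot.read_camera(n); cv2.imwrite("pics/"+f,c["img"][:,:,::-1]); np.save("pics/"+f[:-4]+".npy",c,allow_pickle=True); return c
def load(f): return np.load("pics/"+f+".npy",allow_pickle=True).item()
E
python3 - <<'E'
from h import *
print(bot.get_obs(), bot.tip_reach)
for n in("scene","side"):
    c=shot(n,n+"0.png");print(n,c["K"],c["eye"],c["attitude"])
a=load("scene0")["img"];b=load("side0")["img"]
E
```

```text
pics
{'t': 0.0, 'q': array([ 1.00691044,  0.47779433,  0.02233572,  1.55648951, -0.01153598,
        1.10928857, -0.0831075 ]), 'joint_vel': array([-2.57963960e-04,  3.26773153e-04, -1.11906691e-03,  1.70022497e-05,
       -2.75710487e-04, -1.07413811e-03, -9.86699905e-04]), 'joint_torque': array([ 2.92944310e-05, -5.96446466e+01,  1.60801046e+00, -2.81198323e+01,
        1.24340269e-02,  9.18953097e-03,  8.47467419e-06]), 'eef_pos': array([ 0.29686154, -0.60558203,  0.25231339]), 'tool_rot': array([-8.88975893e-04,  9.74144039e-01,  2.25925949e-01, -2.59608682e-04]), 'contact_force': array([ 0.01504997,  0.5391084 , -0.18138428]), 'torque': array([0.00833719, 0.04291231, 0.06357694]), 'grasp_force': 0.0, 'gripper_width': 1.000746402752075} 0.022
scene [[393.57719807   0.         311.42408441]
 [  0.         393.57719807 200.0315755 ]
 [  0.           0.           1.        ]] [-0.00522827  0.49217986  0.68025991] [ 0.17500515 -0.42355245  0.81299853 -0.35917949]
side [[453.66022374   0.         313.38347092]
 [  0.         453.66022374 192.39251524]
 [  0.           0.           1.        ]] [0.23577869 0.75894473 0.60021325] [ 0.07980161 -0.16234601  0.87451685 -0.44999529]
```

View pics/scene0.png

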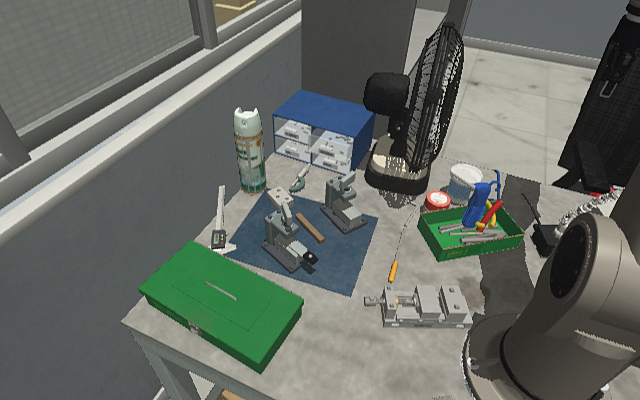

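View pics/side0.png

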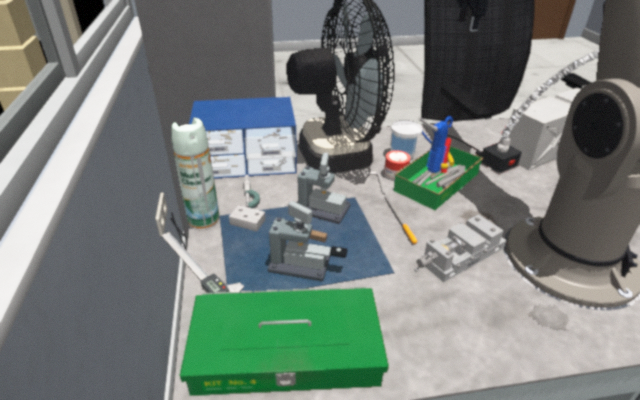

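The stand nearer the cameras (scene ≈ (288,245), side ≈ (300,245)) has the black gauge handle. The other, at scene (343,205), is empty. I'll enlarge both.

```bash
python3 - <<'E'
from h import *
a=load("scene0")["img"][160:290,230:390];b=load("side0")["img"][150:290,240:370]
a=cv2.resize(a,None,fx=2.5*1,fy=2.5,interpolation=2);b=cv2.resize(b,None,fx=2.8,fy=2.8,interpolation=2)
h=max(len(a),len(b))
p=lambda i:cv2.copyMakeBorder(i,0,h-len(i),0,0,0)
o=np.hstack([p(a),p(b)]);print(o.shape);cv2.imwrite("pics/crop0.png",o[:,:,::-1])
E
```

```text
(392, 764, 3)
```

View pics/crop0.png

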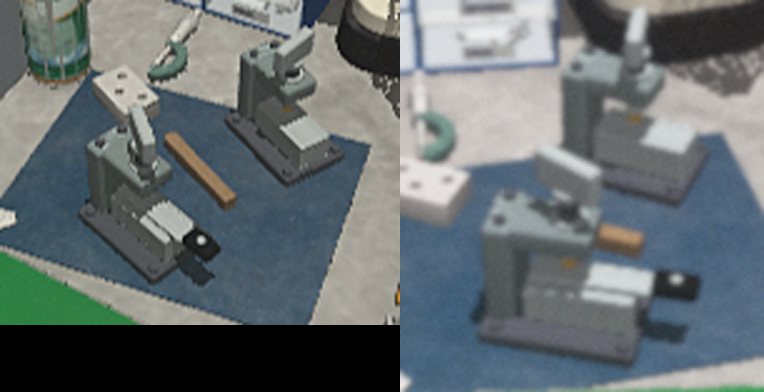

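The crop shows the gauge stand's bar top spanning about (283,203)–(291,220) in scene and (293,205)–(311,218) in side. The blade and black handle lie in its gap. I'll triangulate these.

```bash
python3 - <<'E'
from h import *
s,d=load("scene0"),load("side0")
def tri(p,q):
    e1,a=ray(s,*p);e2,b=ray(d,*q)
    x=np.linalg.lstsq(np.c_[a,-b],e2-e1,rcond=None)[0]
    return (e1+a*x[0]).round(3),(e2+b*x[1]).round(3)
print("bar",tri((286.5,210.5),(302,211)))
for z in(.128,.135): print(onz(s,286.5,210.5,z),onz(d,302,211,z))
print("handle",tri((311,256),(339,252)))
print("post top corner L",tri((266,217),(272,230)))
o=bot.get_obs();print(rot(o["tool_rot"]).round(3))
w=bot.read_camera("wrist");print(w["K"],w["eye"]-o["eef_pos"],rot(w["attitude"]).round(3))
E
```

```text
bar (array([0.468, 0.203, 0.137]), array([0.464, 0.205, 0.133]))
[0.47548213 0.19771742 0.128     ] [0.46616819 0.19916071 0.128     ]
[0.46938903 0.20144978 0.135     ] [0.46275294 0.20745885 0.135     ]
handle (array([0.404, 0.187, 0.05 ]), array([0.4  , 0.189, 0.047]))
post top corner L (array([0.512, 0.226, 0.095]), array([0.511, 0.226, 0.094]))
[[ 0.898  0.44  -0.001]
 [ 0.44  -0.898  0.001]
 [-0.    -0.002 -1.   ]]
[[289.29136148   0.         316.77804155]
 [  0.         289.29136148 194.96033719]
 [  0.           0.           1.        ]] [0.06129185 0.02971134 0.12155358] [[ 0.44  -0.865 -0.242]
 [-0.898 -0.424 -0.116]
 [-0.002  0.269 -0.963]]
```

```bash
python3 - <<'E'
from h import *
s,d=load("scene0"),load("side0")
for n,p in dict(fanbaseR=(430,188),fanbaseL=(370,188),trayfar=(470,170),traynear=(440,258),blue=(485,230)).items(): print(n,onz(s,*p,0.02).round(3))
def tri(p,q):
    e1,a=ray(s,*p);e2,b=ray(d,*q)
    x=np.linalg.lstsq(np.c_[a,-b],e2-e1,rcond=None)[0]
    return (e1+a*x[0]).round(3)
print("bluetop",tri((490,184),(445,118)),"fan bottom grille",tri((407,185),(353,140)),"fanmotor",tri((385,87),(313,68)))
E
```

```text
fanbaseR [ 0.431 -0.209  0.02 ]
fanbaseL [ 0.518 -0.081  0.02 ]
trayfar [ 0.421 -0.357  0.02 ]
traynear [ 0.262 -0.053  0.02 ]
blue [ 0.258 -0.203  0.02 ]
bluetop [ 0.281 -0.181  0.154] fan bottom grille [ 0.448 -0.134  0.054] fanmotor [ 0.584 -0.148  0.252]
```

```bash
python3 - <<'E'
from h import *
s,d=load("scene0"),load("side0")
for n,p in dict(top=(455,25),right=(466,50),mid=(440,105),bot=(412,178),leftmid=(420,100)).items():
    e,r=ray(s,*p)
    print(n,[ (np.r_[e+r*(x-e[0])/r[0]].round(2).tolist(),proj(d,e+r*(x-e[0])/r[0]).round(0).tolist()) for x in (.4,.45,.5,.55,.6)])
i=np.hstack([s["img"][0:230,340:520],d["img"][0:230,270:480]])
cv2.imwrite("pics/fan.png",cv2.resize(i,None,fx=2,fy=2)[:,:,::-1])
E
```

```text
top [([0.4, -0.09, 0.46], [400.0, -28.0]), ([0.45, -0.16, 0.43], [380.0, -21.0]), ([0.5, -0.23, 0.4], [364.0, -14.0]), ([0.55, -0.31, 0.37], [350.0, -9.0]), ([0.6, -0.38, 0.34], [339.0, -5.0])]
right [([0.4, -0.14, 0.4], [402.0, -2.0]), ([0.45, -0.22, 0.37], [384.0, 5.0]), ([0.5, -0.3, 0.33], [369.0, 11.0]), ([0.55, -0.38, 0.3], [357.0, 16.0]), ([0.6, -0.46, 0.27], [347.0, 20.0])]
mid [([0.4, -0.11, 0.3], [392.0, 56.0]), ([0.45, -0.18, 0.26], [375.0, 64.0]), ([0.5, -0.26, 0.21], [361.0, 70.0]), ([0.55, -0.33, 0.16], [349.0, 75.0]), ([0.6, -0.41, 0.12], [339.0, 79.0])]
bot [([0.4, -0.08, 0.14], [381.0, 139.0]), ([0.45, -0.15, 0.07], [364.0, 147.0]), ([0.5, -0.22, 0.0], [351.0, 154.0]), ([0.55, -0.29, -0.07], [340.0, 159.0]), ([0.6, -0.36, -0.13], [331.0, 164.0])]
leftmid [([0.4, -0.04, 0.33], [386.0, 51.0]), ([0.45, -0.11, 0.29], [367.0, 59.0]), ([0.5, -0.18, 0.25], [352.0, 66.0]), ([0.55, -0.24, 0.21], [339.0, 71.0]), ([0.6, -0.31, 0.16], [328.0, 76.0])]
```

View pics/fan.png

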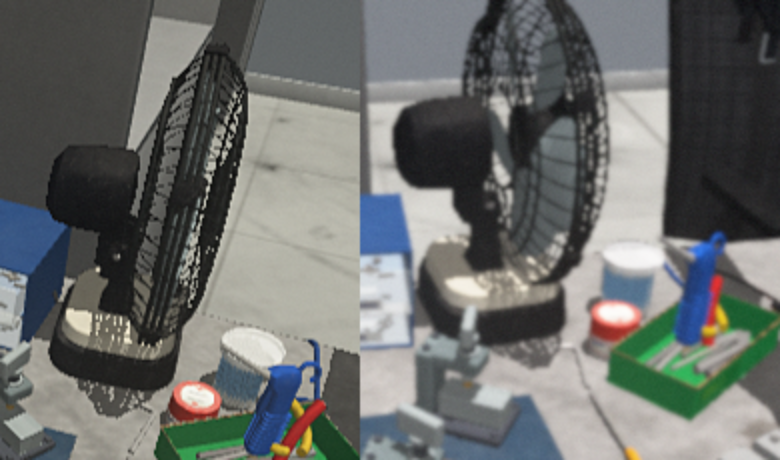

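The fan's grille (about x 0.38–0.58, y −0.05 to −0.3) blocks the swing up to z ≈ 0.45, so I'll go over it.

Request:
{"name": "jog_arm", "arguments": {"deltas": [[0,0,0.047,0,0,0,1],[0,0,0.047,0,0,0,1],[0,0,0.047,0,0,0,1],[0,0,0.047,0,0,0,1],[0,0,0.047,0,0,0,1],[0,0,0.047,0,0,0,1],[0,0,0.047,0,0,0,1]]}}

```text
t: 0.85
eef_pos: [0.2968, -0.6056, 0.5842]
tool_rot: [-0.0, 0.974, 0.226, -0.0]
contact_force: [0.2, -0.3, 1.0]
gripper_width: 0.996
grasp_force: 0.0
```

Request:
{"name": "jog_arm", "arguments": {"deltas": [[0.017,0.041,0,0,0,0.1,1],[0.017,0.041,0,0,0,0.1,1],[0.017,0.041,0,0,0,0.1,1],[0.017,0.041,0,0,0,0.1,1],[0.017,0.041,0,0,0,0.1,1],[0.017,0.041,0,0,0,0.1,1],[0.021,0.044,0,0,0,0.1,1],[0.021,0.044,0,0,0,0.1,1],[0.021,0.044,0,0,0,0.1,1],[0.021,0.044,0,0,0,0.1,1]]}}

```text
t: 1.85
eef_pos: [0.4834, -0.1822, 0.5823]
tool_rot: [0.0, 0.745, 0.667, -0.0]
contact_force: [-0.1, 0.3, -0.1]
gripper_width: 0.997
grasp_force: 0.0
```

Request:
{"name": "jog_arm", "arguments": {"deltas": [[0.021,0.044,0,0,0,0.1,1],[0.021,0.044,0,0,0,0.1,1],[0.021,0.044,0,0,0,0.1,1],[-0.017,0.04,0,0,0,0.1,1],[-0.017,0.04,0,0,0,0.1,1],[-0.017,0.04,0,0,0,0.1,1],[-0.017,0.04,0,0,0,0.1,1],[-0.017,0.04,0,0,0,0.1,1],[-0.017,0.04,0,0,0,0.1,1],[0,0,0,0,0,0,1]]}}

```text
t: 2.85
eef_pos: [0.4403, 0.1941, 0.5828]
tool_rot: [-0.0, 0.377, 0.926, 0.001]
contact_force: [-0.4, -0.8, 0.1]
gripper_width: 0.999
grasp_force: 0.0
```

Request:
{"name": "jog_arm", "arguments": {"deltas": [[0,0,-0.045,0,0,0,1],[0,0,-0.045,0,0,0,1],[0,0,-0.045,0,0,0,1],[0,0,-0.045,0,0,0,1],[0,0,-0.045,0,0,0,1],[0,0,-0.045,0,0,0,1],[0,0,-0.04,0,0,0,1],[0,0,0,0,0,0,1]]}}

```text
t: 3.65
eef_pos: [0.4413, 0.1855, 0.2675]
tool_rot: [-0.004, 0.383, 0.924, -0.004]
contact_force: [-0.8, -0.7, -0.2]
gripper_width: 1.001
grasp_force: 0.0
```

```bash
python3 - <<'E'
from h import *
c=shot("wrist","w1.png");print(bot.get_obs()["q"].round(2),proj(c,(.466,.203,.13)))
E
```

```text
[ 0.11  0.21 -0.72  1.94  0.16  1.05  0.11] [350.27910115 196.52326109]
```

View pics/w1.png

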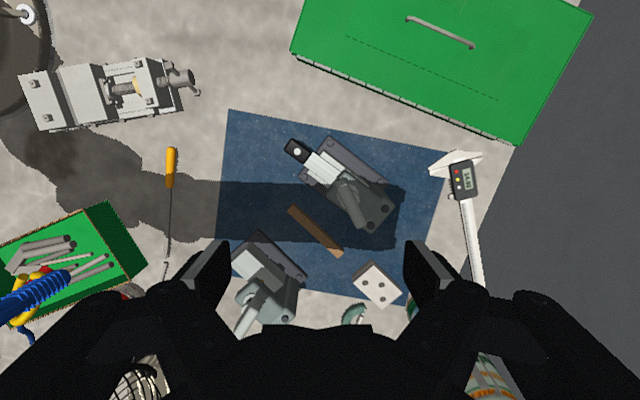

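The wrist view has the target stand at about (345,190) with its handle at (297,151). The bar runs roughly (340,182)–(358,225), and the empty stand is at (262,285). I'll crop in closer.

```bash
python3 - <<'E'
from h import *
i=load("w1")["img"][130:245,275:405]
cv2.imwrite("pics/w1c.png",cv2.resize(i,None,fx=5,fy=5,interpolation=2)[:,:,::-1])
E
```

```text
(no output)
```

View pics/w1c.png

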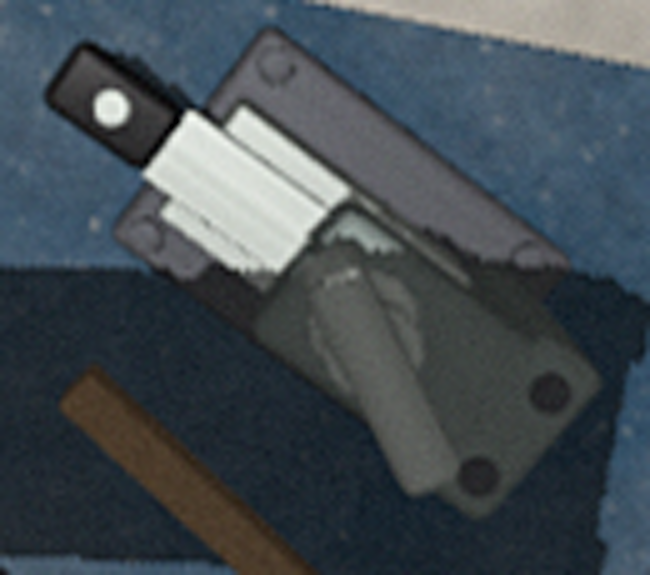

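The bar top runs from crop (327,255) to (434,488). Arm edges are (345,205)–(603,383) and (255,330)–(480,518), and the bolts are (550,392) and (480,475).

```bash
python3 - <<'E'
from h import *
c=load("w1")
f=lambda p,z:onz(c,275+p[0]/5,130+p[1]/5,z)
def ang(a,b): d=b-a; return np.arctan2(d[1],d[0]),np.linalg.norm(d[:2])
for n,a,b,z in[("armR",(345,205),(603,383),.088),("armL",(255,330),(480,518),.088),("front",(255,330),(345,205),.088),("bolts",(480,475),(550,392),.089),("blade",(155,155),(275,255),.045),("bladeR",(190,110),(325,210),.045),
 ("barL",(312,300),(400,485),.132),("barR",(360,265),(457,473),.132),("bar",(327,255),(434,488),.132),("plateR",(275,28),(565,255),.0)]:
    A,B=f(a,z),f(b,z);print(n,np.round(ang(A,B),3),((A+B)/2).round(4))
E
```

```text
armR [0.183 0.069] [0.4866 0.2188 0.088 ]
armL [0.075 0.067] [0.4919 0.1823 0.088 ]
front [1.755 0.033] [0.4556 0.1962 0.088 ]
bolts [1.719 0.024] [0.5154 0.2037 0.089 ]
blade [0.084 0.038] [0.4388 0.1873 0.045 ]
bladeR [0.148 0.04 ] [0.4382 0.2022 0.045 ]
barL [-0.339  0.04 ] [0.4715 0.1925 0.132 ]
barR [-0.337  0.045] [0.4752 0.2025 0.132 ]
bar [-0.347  0.05 ] [0.472  0.1984 0.132 ]
plateR [0.133 0.101] [0.4721 0.2326 0.    ]
```

Request:
{"name": "jog_arm", "arguments": {"deltas": [[0.0075,0.0035,-0.01,0,0,0.111,0.5],[0.0075,0.0035,-0.02,0,0,0.111,0.5],[0.0075,0.0035,-0.02,0,0,0.111,0.5],[0.0075,0.003,-0.02,0,0,0.111,0.5],[0,0,0,0,0,0,0.5]]}}

```text
t: 4.2
eef_pos: [0.4753, 0.2013, 0.2027]
tool_rot: [-0.0, 0.17, 0.985, 0.0]
contact_force: [-0.5, 0.0, -0.5]
gripper_width: 0.501
grasp_force: 0.0
```

```bash
python3 - <<'E'
from h import *
o=bot.get_obs();M=rot(o["tool_rot"]);print(o["eef_pos"],np.arctan2(M[1,0],M[0,0]),M[:,2].round(4),o["q"].round(2))
c=shot("wrist","w2.png")
i=c["img"];p=proj(c,(.471,.199,.12)).round().astype(int);print(p)
x,y=p;x0,y0=max(0,x-100),max(0,y-75);print(x0,y0)
cv2.imwrite("pics/w2c.png",cv2.resize(i[y0:y0+150,x0:x0+200],None,fx=4,fy=4,interpolation=2)[:,:,::-1])
E
```

```text
[0.47530585 0.20130027 0.20265008] 2.7994526388189382 [-4.e-04  4.e-04 -1.e+00] [ 0.1   0.37 -0.75  1.94  0.31  0.94  0.42]
[312 205]
212 130
```

View pics/w2c.png

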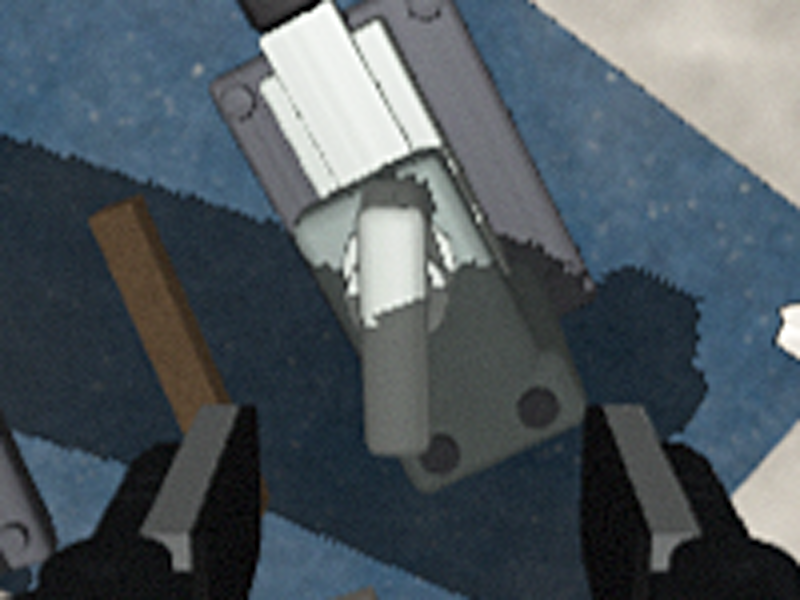

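The bar (top (393,208)–(397,455) in the crop) is parallel to the jaws but about 4 mm off centre. I'll compute the correction and the stand yaw from this sharper view.

```bash
python3 - <<'E'
from h import *
c=load("w2");print(np.array(c["eye"]).round(3))
f=lambda p,z:onz(c,212+p[0]/4,130+p[1]/4,z)
def ang(a,b): d=b-a; return np.arctan2(d[1],d[0]),np.linalg.norm(d[:2])
for n,a,b,z in[("armR",(445,165),(582,390),.088),("armL",(300,240),(415,480),.088),("front",(297,228),(435,150),.088),("bolts",(440,453),(538,408),.088),("blade",(262,42),(327,193),.045),("bladeR",(335,5),(408,152),.045),
 ("barL",(361,215),(367,448),.1355),("barR",(427,215),(428,448),.1355),("bar",(393,207),(397,456),.1355)]:
    A,B=f(a,z),f(b,z);print(n,np.round(ang(A,B),3),((A+B)/2).round(4))
E
```

```text
[0.412 0.224 0.324]
armR [0.202 0.058] [0.4845 0.2198 0.088 ]
armL [0.069 0.06 ] [0.4909 0.1819 0.088 ]
front [1.748 0.033] [0.4552 0.1966 0.088 ]
bolts [1.692 0.024] [0.5153 0.2034 0.088 ]
blade [0.038 0.04 ] [0.441  0.1817 0.045 ]
bladeR [0.112 0.039] [0.4385 0.2025 0.045 ]
barL [-0.331  0.042] [0.4704 0.193  0.1355]
barR [-0.337  0.042] [0.474  0.2033 0.1355]
bar [-0.333  0.045] [0.4722 0.198  0.1355]
```

Request:
{"name": "jog_arm", "arguments": {"deltas": [[-0.003,-0.0035,-0.01,0,0,0,0.4],[0,0,-0.02,0,0,0,0.4],[0,0,-0.02,0,0,0,0.4],[0,0,-0.0215,0,0,0,0.4],[0,0,0,0,0,0,0.4],[0,0,0,0,0,0,0.4]], "newtons": 40}}

```text
t: 4.85
eef_pos: [0.4714, 0.198, 0.1319]
tool_rot: [0.0, 0.171, 0.985, 0.0]
contact_force: [-0.6, 0.9, -0.3]
gripper_width: 0.403
grasp_force: 0.0
```

Request:
{"name": "jog_arm", "arguments": {"deltas": [[0,0,0,0,0,0,0.2],[0,0,0,0,0,0,0.1],[0,0,0,0,0,0,0],[0,0,0,0,0,0,0],[0,0,0,0,0,0,0],[0,0,0,0,0,0,0],[0,0,0,0,0,0,0]], "newtons": 40}}

```text
t: 5.55
eef_pos: [0.4718, 0.198, 0.1322]
tool_rot: [0.001, 0.17, 0.985, 0.0]
contact_force: [-1.8, -2.0, 7.0]
gripper_width: 0.13
grasp_force: 42.5
```

Request:
{"name": "jog_arm", "arguments": {"deltas": [[0,0,-0.0004,0,0,-0.07,0],[0,0,-0.0004,0,0,-0.07,0],[0,0,-0.0004,0,0,-0.07,0],[0,0,-0.0004,0,0,-0.07,0],[0,0,-0.0004,0,0,-0.07,0],[0,0,-0.0004,0,0,-0.07,0],[0,0,-0.0004,0,0,-0.07,0],[0,0,-0.0004,0,0,-0.07,0],[0,0,0,0,0,0,0]]}}

```text
t: 6.45
eef_pos: [0.4719, 0.1981, 0.1288]
tool_rot: [0.001, 0.436, 0.9, 0.001]
contact_force: [-0.0, -1.9, 7.7]
gripper_width: 0.135
grasp_force: 42.3
```

```bash
python3 - <<'E'
from h import *
o=bot.get_obs();M=rot(o["tool_rot"]);print(o["eef_pos"],np.arctan2(M[1,0],M[0,0]),M[:,2].round(3),o["torque"],o["contact_force"],o["q"].round(2))
E
```

```text
[0.47190226 0.19806488 0.12882241] 2.238602554435568 [ 0.002  0.    -1.   ] [-0.35667513  0.1886307  -0.21036084] [-0.01150697 -1.87912648  7.7304059 ] [-0.06  0.43 -0.57  2.02  0.33  0.77 -0.15]
```

Request:
{"name": "jog_arm", "arguments": {"deltas": [[0,0,-0.0004,0,0,-0.067,0],[0,0,-0.0004,0,0,-0.067,0],[0,0,-0.0004,0,0,-0.067,0],[0,0,-0.0004,0,0,-0.067,0],[0,0,-0.0004,0,0,-0.067,0],[0,0,-0.0004,0,0,-0.067,0],[0,0,-0.0004,0,0,-0.067,0],[0,0,-0.0004,0,0,-0.067,0],[0,0,0,0,0,0,0],[0,0,0,0,0,0,0]]}}

```text
t: 7.45
eef_pos: [0.4721, 0.1981, 0.1257]
tool_rot: [0.001, 0.658, 0.753, 0.001]
contact_force: [-0.8, -1.1, 6.3]
gripper_width: 0.132
grasp_force: 42.3
```

Request:
{"name": "jog_arm", "arguments": {"deltas": [[0,0,0,0,0,0,0.2],[0,0,0,0,0,0,0.4],[0,0,0,0,0,0,0.4],[0,0,0,0,0,0,0.4],[0,0,0.02,0,0,0,0.4],[0,0,0.025,0,0,0,0.4],[0,0,0.03,0,0,0,0.4],[0,0,0.03,0,0,0,0.4],[0,0,0.01,0,0,0,0.5],[0,0,0,0,0,0,0.5]]}}

```text
t: 8.45
eef_pos: [0.4718, 0.1983, 0.2406]
tool_rot: [0.001, 0.659, 0.753, 0.001]
contact_force: [0.2, 0.4, -0.6]
gripper_width: 0.5
grasp_force: 0.0
```

```bash
python3 - <<'E'
from h import *
o=bot.get_obs();M=rot(o["tool_rot"]);print(o["eef_pos"],np.arctan2(M[1,0],M[0,0]))
c=shot("wrist","w3.png")
x,y=proj(c,(.471,.199,.11)).round().astype(int);x0,y0=max(0,x-100),max(0,y-75);print(x0,y0)
cv2.imwrite("pics/w3c.png",cv2.resize(c["img"][y0:y0+150,x0:x0+200],None,fx=4,fy=4,interpolation=2)[:,:,::-1])
E
```

```text
[0.47184292 0.19829335 0.24061655] 1.703744212237574
215 117
```

View pics/w3c.png

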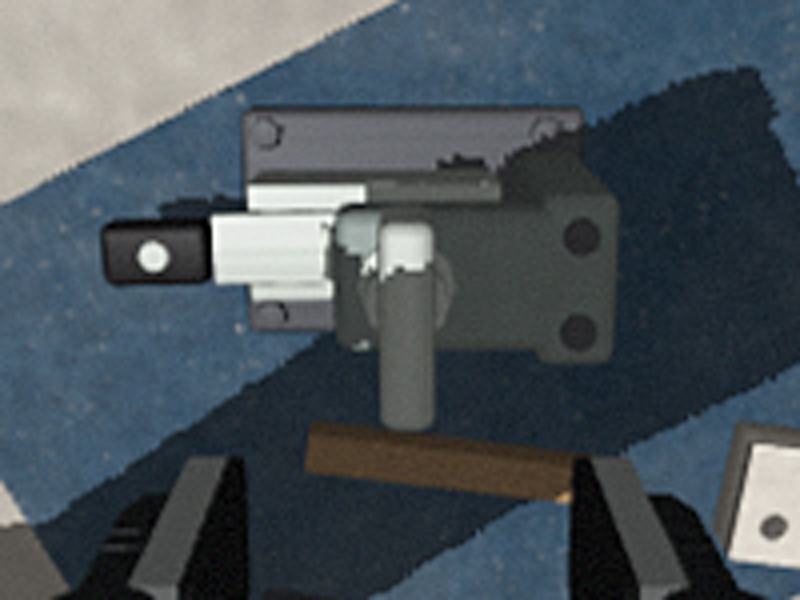

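The bar is square across the arm: its sides are parallel to the bolt line x≈580, and the arm and base edges are level. The gauge is still in the gap and the gripper is clear. Handing in.

```bash
python3 -c "
from station import bot
print(bot.hand_in())"
```

```text
the job is handed in; nothing more can be done
None
```

I turned the gauge stand's screw clockwise about 1.1 rad until its bar lay square across the arm, with the gauge still in the gap and the other screw untouched, then let go, lifted clear and handed in; I judged the light drag by the bar angle alone, and no verdict was shown.

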